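# Load two battery packs into the spring-loaded charging magazine

### The job

Load the two short battery packs, standing upright as they are now, into the spring-loaded charging magazine: set one in the mouth and push it down past the two spring catches until both snap shut over its top, and only then bring the second and push it in on top of the first in the same way. Leave the long battery pack and the other things on the bench where they are.

Things in the scene. Friction and masses are not known exactly. Their poses are not given: they have to be found in the camera images.
- magazine: Upright aluminium box, 63 x 98 mm and 188 mm tall, open at the top, bolted with a dark 105 x 150 x 8 mm foot to the brown board (5 mm above the bench). Its straight well, without a funnel, is 53 x 88 mm, long side along y: 1.5 mm play on each side of a pack. Side walls are slotted but closed in the top 30 mm. Origin: centre of the foot's underside; z up.
- mouth (a point): Centre of the magazine's open top, level with the rim, 188 mm above the magazine's origin; axes as the magazine's. A pack is guided by about 30 mm of wall before it rests on the two catches; pressing goes on from there.
- carriage (a joint): Spring-loaded floor plate in the magazine, 0 = fully up (its top 148 mm above the magazine's origin), grows in m as it is pressed down, stop at 0.112. The spring pushes up with about 8 N when empty and 2.3 N more for each pack's height pressed down. One pack held: about 0.051; two packs held: about 0.103; the second pack can be pushed 9 mm below the catch tips.
- catch_left (a joint): Steel spring flap, 24 mm wide, at the magazine's +y end, hung on a pivot 178 mm above the magazine's origin; its lower end leans inward and overhangs a held pack's end by 4 to 7 mm. rad: 0 = snapped shut, about 0.27 = pushed flush by a passing pack. Its tip is 149 mm above the magazine's origin: a pack is held once its top has gone below that. The whole push takes about 5 to 15 N.
- catch_right (a joint): The same catch at the magazine's -y end.
- pack_a: Short battery pack, a shrink-wrapped cream block of round cells, 50 mm (x) by 85 mm (y) by 52 mm tall, about 0.2 to 0.33 kg, standing on the brown board (5 mm above the bench). Origin: centre of its underside; z up.
- pack_b: The other short battery pack, the same as pack_a. Either may go first.
- long_pack: Long battery pack, 50 x 125 x 56 mm, does not fit; a bystander. Origin: centre of its underside, y along its length.
- tape: Roll of orange tape lying flat, 60 mm across, 19 mm high; a bystander. Origin: centre of its underside.
- solder_reel: Reel of solder wire standing on its flange, 56 mm across, 36 mm high; a bystander. Origin: centre of its underside.

How it is judged:
By the outcome, as a careful person would: the job done as asked, in the order asked, and still so for the second after the job is handed in, with the robot touching nothing.
It also fails if it takes over 72 s, if anything falls off the work surface, if the arm or the gripper's body presses on something with over 40 N, if the wrist force passes 120 N, or if a joint passes its speed limit or range.

### The arm

A 6-joint arm with a two-finger parallel gripper is mounted at the origin on a cart in front of the work surface, level with it; the furniture and walls round the work are solid. World frame = base frame: x ahead of the robot, y to its left, z up, the work surface at z = 0. Lengths are in m, angles in rad, forces in N, time in s.
With the tool pointing down it reaches from about 0.35 to 0.975 m from the base axis. Payload 17.4 kg.
Tool frame: the origin (TCP) lies midway between the tips of the shut fingers; the grasp point (between the pads) lies 19 mm behind it; z points along the fingers, y is the line along which they close (so a half turn about z gives the same grasp; the last joint's range is limited). The gripper opens to 85 mm and grips with 20 to 120 N. Pads are 22 mm wide; open, the fingers measure 114 mm over their backs; the gripper's body (76 mm by 85 mm) begins 54 mm behind the grasp point. The pads swing forward as they close: fully open they stand 13 mm farther back than shut.
Start: joints at [-0.038, 0.116, 1.442, -0, 1.584, -0.038], TCP at [0.675, -0, 0.231] pointing down, gripper open.
Joint ranges: [-2.83, 2.83], [-0.83, 2.19], [0.07, 2.5], [-1.14, 4.28], [0.01, 3], [-2.97, 2.97]. Speed limits (rad/s): [1.89, 1.89, 2.22, 3.14, 3.14, 3.14].

### API

Orientations are given as a 3x3 rotation matrix whose columns are the frame's x, y, z axes.
In Python, from rig import env, cams, workorder gives the robot as it stands.
- The arm moves only by the tool drive_tool, never from a script. Its argument "rows" is a list of rows, each an object with "rot": the turn, a rotation vector about the tool's x, y, z in degrees, a list of three; "slide": the shift along the tool's x, y, z in cm, a list of three; "jaw": the closure, from 0 (fully open) to 1 (shut). In form: [{"rot": [wx, wy, wz], "slide": [x, y, z], "jaw": jaw}, ...]. A call has 1 to 8 rows; each row shifts and turns the commanded pose from where the row before left it, along the tool's axes as they then stand; what a row does not reach is not made up. A row lasts 1/12 s, in which the tool goes at most 41.7 mm and 7.16 degrees, less where a joint would pass 70% of its speed; a pose out of reach is approached as far as the arm can. A call with a gripper value outside its range is refused whole. The fingers move at their own pace and stop on an object; the grip force is fixed at half the most. Time passes only in rows, so rows that do not move let the fingers close. It gives the time, the measured TCP pose, the force, the opening and the grip force at its end, in the units of the state.
- env.get_state(): the state, without advancing time (a new reading comes with each control period).
- cams.camera(name): name is "scene" or "side" or "wrist"; returns a dict with "image" (480x640x3 uint8, red, green, blue), "intrinsics" (3x3 intrinsics, pixels), "R" (3x3) and "t" (3): a world point X has camera coordinates R X + t. Camera axes: x right, y down, z forward; pixel columns grow to the right and rows downward; lengths in m; the calibration is good to about 2 mm. The wrist camera is an equidistant fisheye: a pixel r from the principal point sees the ray r / f radians off the axis. A picture is of the moment at which its call begins. There is no depth.
- workorder.job_done(): hands the job in; it is judged then, once.
The state is a dict: "t": time; "joint_pos": joint angles; "qd": joint speeds; "tau": joint torques, N m; "tool_pos": TCP position; "eef_rot": TCP orientation; "force": force on the tool from outside, world axes, zero at the start; "moment": the same for the moment, N m; "finger_gap": opening from 0.0 (shut) to 1.0 (fully open); "grasp_force": force on a finger pad.
Only numpy, scipy, OpenCV 4.12 (cv2) and the standard library are available. Lean on these libraries where they do the work, as an engineer would, in place of code of your own. Each camera call takes 0.05 s, during which the arm holds its last target. There are 200 camera calls.

## Working session

There is one attempt and no reset: what is moved stays moved. The work goes in short steps, Python scripts to look and compute and a tool call to move; the robot and the scene stay as the last step left them, time stands still between calls to the robot, and variables do not carry over. Pictures are saved under pics/ and viewed, at most 10 in all, crops included, and the job is handed in when it is done.

Besides the shell and the picture viewer there is one more tool, called after ">>>" as name([rows], argument=value, ...), one row to a line, values as JSON. drive_tool: Moves the arm, as the interface text tells. Its arguments: {"type":"object","properties":{"rows":{"type":"array","items":{"type":"object","properties":{"rot":{"type":"array","items":{"type":"number"}},"slide":{"type":"array","items":{"type":"number"}},"jaw":{"type":"number"}}}}},"required":["rows"]}

```bash
mkdir -p pics; ls; python3 - <<'E'
from rig import env,cams
import cv2,numpy as np
s=env.get_state();print({k:np.round(v,3).tolist() for k,v in s.items()})
for n in("scene","side"):
    c=cams.camera(n);cv2.imwrite(f"pics/{n}0.png",c["image"][:,:,::-1])
    print(n,np.round(c["intrinsics"],1).tolist(),np.round(c["R"],4).tolist(),np.round(c["t"],4).tolist())
E
```

```text
pics
{'t': 0.0, 'joint_pos': [-0.038, 0.116, 1.442, -0.0, 1.584, -0.038], 'qd': [0.001, -0.0, 0.001, 0.002, 0.001, 0.001], 'tau': [-0.003, -73.202, -63.248, -0.0, 0.007, -0.0], 'tool_pos': [0.675, 0.0, 0.231], 'eef_rot': [[0.0, 1.0, -0.001], [1.0, -0.0, 0.0], [0.0, -0.001, -1.0]], 'force': [0.099, 0.25, 0.002], 'moment': [-0.061, 0.003, -0.03], 'grasp_force': 0.0, 'finger_gap': 1.002}
scene [[471.6, 0.0, 325.4], [0.0, 471.6, 238.1], [0.0, 0.0, 1.0]] [[0.8559, -0.5168, -0.0201], [-0.2589, -0.3945, -0.8817], [0.4477, 0.7598, -0.4714]] [-0.5876, 0.1403, 1.0556]
side [[601.1, 0.0, 304.8], [0.0, 601.1, 248.6], [0.0, 0.0, 1.0]] [[0.9998, -0.0135, 0.014], [0.0032, -0.5956, -0.8033], [0.0191, 0.8032, -0.5954]] [-0.5414, -0.0764, 1.6014]
```

View images.

View pics/scene0.png

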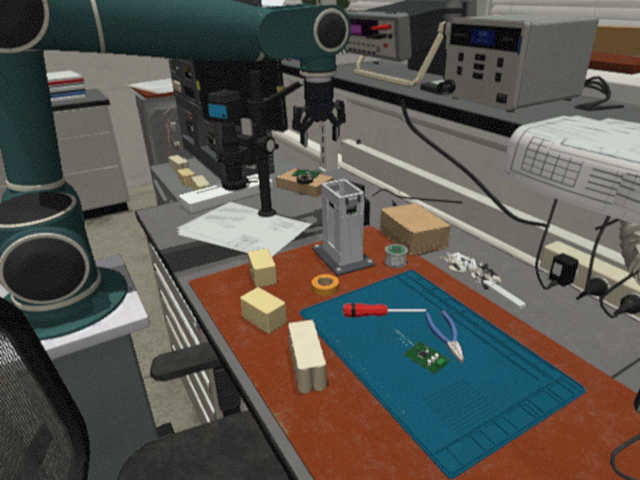

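View pics/side0.png

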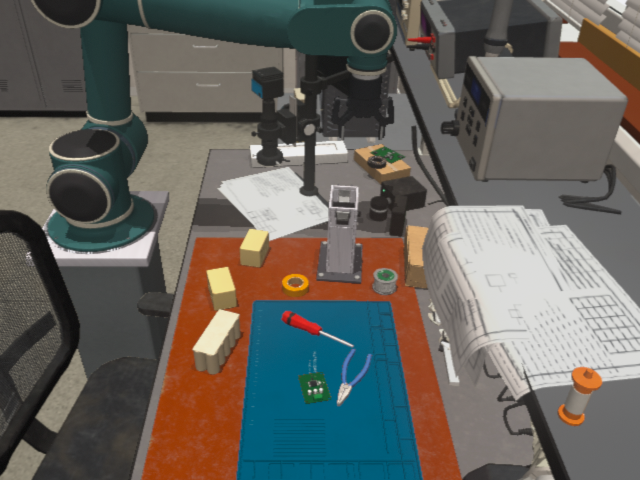

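```bash
cat > h.py <<'E'
import numpy as np,cv2
from rig import env,cams
def ray(c,px):
    K=c["intrinsics"];p=np.atleast_2d(np.array(px,float))
    R=np.array(c["R"]);o=-R.T@np.array(c["t"])
    if c.get("fish"):
        d=(p-[K[0][2],K[1][2]])/[K[0][0],K[1][1]];r=np.linalg.norm(d,axis=1,keepdims=True)+1e-12
        v=np.hstack([d/r*np.sin(r),np.cos(r)])
    else: v=np.hstack([p,np.ones((len(p),1))])@np.linalg.inv(K).T
    return o,v@R
def plane(c,px,z):
    o,v=ray(c,px);return o+v*((z-o[2])/v[:,2:])
def proj(c,X):
    q=np.atleast_2d(X)@np.array(c["R"]).T+c["t"];K=c["intrinsics"]
    if c.get("fish"):
        n=np.linalg.norm(q[:,:2],axis=1,keepdims=True);d=q[:,:2]/n*np.arctan2(n,q[:,2:])
        return d*[K[0][0],K[1][1]]+[K[0][2],K[1][2]]
    return (q@np.array(K).T)[:,:2]/q[:,2:]
def cam(n):
    c=cams.camera(n);c["fish"]=n=="wrist";c["bgr"]=c["image"][:,:,::-1].copy();return c
def cream(c):
    h=cv2.cvtColor(c["bgr"],cv2.COLOR_BGR2HSV)
    return cv2.inRange(h,(18,40,130),(34,160,255))
E
python3 - <<'E'
from h import *
c=cam("side");m=cream(c)
cs,_=cv2.findContours(m,0,2)
for k in cs:
    if cv2.contourArea(k)>150:
        r=cv2.minAreaRect(k);print(cv2.boundingRect(k),plane(c,[r[0]],.035).round(3))
# rim of magazine, and its foot
print(plane(c,[(330,187),(357,187),(357,206),(330,206)],.193).round(3))
print(plane(c,[(325,247),(357,247),(362,279),(318,279)],.013).round(3))
w=cam("wrist");cv2.imwrite("pics/w0.png",w["bgr"]);print(w["intrinsics"],np.round(w["R"],3),w["t"])
E
```

```text
(0, 441, 44, 39) [[ 0.075 -0.764  0.035]]
(37, 351, 50, 81) [[ 0.099 -0.611  0.035]]
(193, 267, 46, 90) [[ 0.355 -0.397  0.035]]
(240, 228, 29, 39) [[ 0.412 -0.166  0.035]]
(128, 126, 133, 167) [[0.173 0.096 0.035]]
(0, 114, 107, 112) [[-0.187  0.209  0.035]]
(439, 79, 21, 28) [[1.098 0.829 0.035]]
(409, 0, 12, 37) [[1.119 1.787 0.035]]
[[ 0.595 -0.148  0.193]
 [ 0.657 -0.147  0.193]
 [ 0.65  -0.229  0.193]
 [ 0.591 -0.229  0.193]]
[[ 0.59  -0.136  0.013]
 [ 0.67  -0.136  0.013]
 [ 0.671 -0.261  0.013]
 [ 0.568 -0.261  0.013]]
[[371.64829954   0.         315.91050709]
 [  0.         371.64829954 232.85464269]
 [  0.           0.           1.        ]] [[ 1.     0.001 -0.   ]
 [ 0.001 -0.958  0.288]
 [-0.    -0.288 -0.958]] [-0.67493656 -0.03776741  0.37904647]
```

View pics/w0.png

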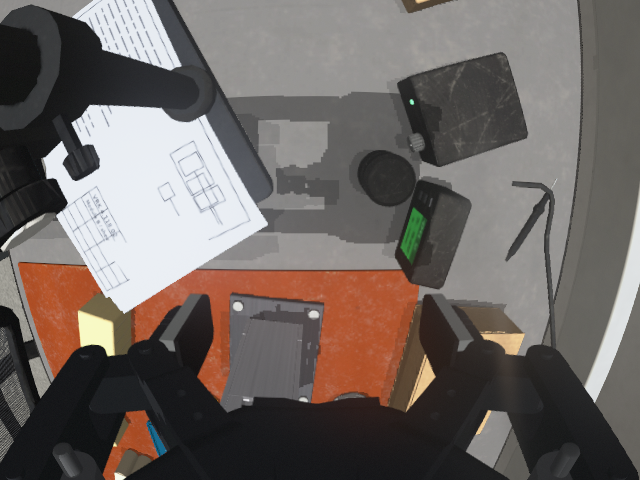

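>>> drive_tool([
  {"slide": [-1.5, -0.9, -1.0], "rot": [0, 0, 0], "jaw": 0},
  {"slide": [-3, -1.8, -1.2], "rot": [0, 0, 0], "jaw": 0},
  {"slide": [-3, -1.8, -1.2], "rot": [0, 0, 0], "jaw": 0},
  {"slide": [-3, -1.8, -1.2], "rot": [0, 0, 0], "jaw": 0},
  {"slide": [-3, -1.8, -1.2], "rot": [0, 0, 0], "jaw": 0},
  {"slide": [-3, -1.8, -1.2], "rot": [0, 0, 0], "jaw": 0},
  {"slide": [-3, -1.8, -1.2], "rot": [0, 0, 0], "jaw": 0},
  {"slide": [-3, -1.8, -1.2], "rot": [0, 0, 0], "jaw": 0},
])

```text
t: 0.87
tool_pos: [0.5383, -0.2265, 0.3264]
eef_rot: [[0.0, 1.0, 0.0], [1.0, -0.0, -0.0], [-0.0, 0.0, -1.0]]
force: [0.7, -0.5, 1.1]
finger_gap: 1.0
grasp_force: 0.0
```

>>> drive_tool([
  {"slide": [-3, -1.8, -1.2], "rot": [0, 0, 0], "jaw": 0},
  {"slide": [-3, -1.8, -1.2], "rot": [0, 0, 0], "jaw": 0},
  {"slide": [-3, -1.8, -0.8], "rot": [0, 0, 0], "jaw": 0},
  {"slide": [-1, -1, 0], "rot": [0, 0, 0], "jaw": 0},
  {"slide": [0, 0, 0], "rot": [0, 0, 0], "jaw": 0},
  {"slide": [0, 0, 0], "rot": [0, 0, 0], "jaw": 0},
])

```text
t: 1.37
tool_pos: [0.4754, -0.3253, 0.3573]
eef_rot: [[0.002, 1.0, 0.0], [1.0, -0.002, 0.0], [0.0, 0.0, -1.0]]
force: [0.1, 0.0, 0.3]
finger_gap: 0.997
grasp_force: 0.0
```

```bash
python3 - <<'E'
from h import *
w=cam("wrist");cv2.imwrite("pics/w1.png",w["bgr"]);np.save("w1.npy",w,allow_pickle=True);print(np.round(w["R"],3),w["t"],env.get_state()["tool_pos"])
E
```

```text
[[ 1.    -0.001  0.001]
 [-0.001 -0.958  0.288]
 [ 0.    -0.288 -0.958]] [-0.47607602 -0.38466115  0.4063864 ] [ 0.47595591 -0.32465939  0.35709724]
```

View pics/w1.png

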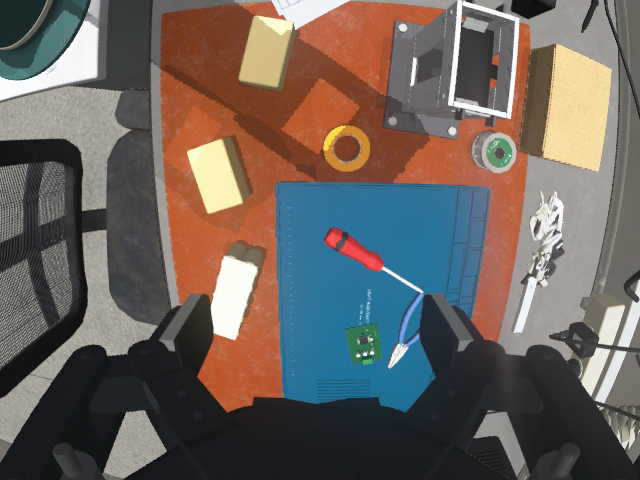

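```bash
python3 - <<'E'
from h import *
w=np.load("w1.npy",allow_pickle=True).item()
h=cv2.cvtColor(w["bgr"],cv2.COLOR_BGR2HSV)
for n,p in(("A",(258,45)),("B",(208,175)),("L",(235,295))):
    print(n,h[p[1],p[0]])
    im=cv2.medianBlur(w["bgr"],3);mk=np.zeros((482,642),np.uint8)
    cv2.floodFill(im,mk,p,0,(14,)*3,(14,)*3,4|(255<<8)|cv2.FLOODFILL_MASK_ONLY|cv2.FLOODFILL_FIXED_RANGE)
    k=max(cv2.findContours(mk[1:-1,1:-1],0,2)[0],key=cv2.contourArea)
    P=plane(w,k[:,0],.057)[:,:2].astype(np.float32)
    r=cv2.minAreaRect(P*1000);print(cv2.boundingRect(k),cv2.contourArea(k),np.round(r[0],1),np.round(r[1],1),round(r[2],1))
print(plane(w,[(460,2),(519,18),(510,117),(449,105)],.193).round(4))
c=w["bgr"][0:150,380:540];cv2.imwrite("pics/m1.png",cv2.resize(c,None,fx=4,fy=4,interpolation=cv2.INTER_CUBIC))
E
```

```text
A [ 22  92 213]
(240, 16, 52, 70) 2103.5 [ 415.9 -160.6] [80.6 47.8] 75.8
B [ 27  66 251]
(192, 141, 49, 71) 2058.0 [ 349.8 -312.5] [46.1 81.6] 16.2
L [ 39   7 253]
(211, 257, 45, 82) 2247.0 [ 357.8 -480.2] [120.1  44.6] 70.7
[[ 0.6001 -0.1364  0.193 ]
 [ 0.6598 -0.1412  0.193 ]
 [ 0.649  -0.2364  0.193 ]
 [ 0.5884 -0.2313  0.193 ]]
```

View pics/m1.png

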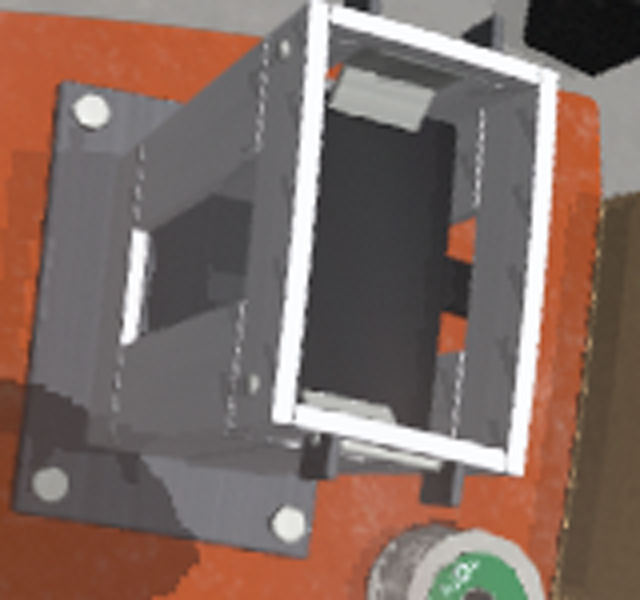

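```bash
python3 - <<'E'
from h import *
w=np.load("w1.npy",allow_pickle=True).item()
g=cv2.cvtColor(w["bgr"],cv2.COLOR_BGR2GRAY);m=cv2.inRange(w["bgr"],(215,215,215),(255,255,255));m[:,:430]=0;m[:,530:]=0;m[130:]=0
ks=[k for k in cv2.findContours(m,0,2)[0] if cv2.contourArea(k)>30]
P=plane(w,np.vstack(ks)[:,0],.193)[:,:2].astype(np.float32);r=cv2.minAreaRect(P*1000);print(r)
c=cam("side");s=cam("scene")
print(plane(c,[(310,190),(270,158)],0).round(3),plane(s,[(266,212),(236,185)],0).round(3))
def tri(p,q):
    o1,v1=ray(c,p);o2,v2=ray(s,q);A=np.stack([v1[0],-v2[0]],1);k=np.linalg.lstsq(A,o2-o1,rcond=None)[0];return (o1+k[0]*v1[0]).round(3),(o2+k[1]*v2[0]).round(3)
print(tri((308,130),(268,145)),tri((268,85),(215,112)))
E
```

```text
((623.4447021484375, -185.89671325683594), (97.45301818847656, 62.629798889160156), 83.78530883789062)
[[0.559 0.16  0.   ]
 [0.437 0.353 0.   ]] [[0.581 0.178 0.   ]
 [0.587 0.442 0.   ]]
(array([0.546, 0.037, 0.247]), array([0.544, 0.04 , 0.252])) (array([0.446, 0.121, 0.329]), array([0.443, 0.124, 0.335]))
```

>>> drive_tool([
  {"slide": [2.05, -0.75, 2.7], "rot": [0, 0, 0], "jaw": 0},
  {"slide": [2.05, -0.75, 2.7], "rot": [0, 0, 0], "jaw": 0},
  {"slide": [2.05, -0.75, 2.7], "rot": [0, 0, 0], "jaw": 0},
  {"slide": [2.05, -0.75, 2.7], "rot": [0, 0, 0], "jaw": 0},
  {"slide": [2.05, -0.75, 2.7], "rot": [0, 0, 0], "jaw": 0},
  {"slide": [2.05, -0.75, 2.7], "rot": [0, 0, 0], "jaw": 0},
  {"slide": [2.05, -0.75, 2.7], "rot": [0, 0, 0], "jaw": 0},
  {"slide": [2.05, -0.75, 2.7], "rot": [0, 0, 0], "jaw": 0},
])

```text
t: 2.18
tool_pos: [0.4156, -0.1591, 0.1398]
eef_rot: [[-0.002, 1.0, -0.0], [1.0, 0.002, 0.0], [0.0, -0.0, -1.0]]
force: [-0.2, -1.1, -1.0]
finger_gap: 1.002
grasp_force: 0.0
```

>>> drive_tool([
  {"slide": [0, 0, 0], "rot": [0, 0, 7.1], "jaw": 0},
  {"slide": [0, 0, 0], "rot": [0, 0, 7.1], "jaw": 0},
  {"slide": [0, 0, 0], "rot": [0, 0, 0], "jaw": 0},
  {"slide": [0, 0, 0], "rot": [0, 0, 0], "jaw": 0},
])

```text
t: 2.52
tool_pos: [0.4163, -0.1604, 0.1414]
eef_rot: [[0.24, 0.971, 0.0], [0.971, -0.24, 0.0], [0.0, 0.0, -1.0]]
force: [-0.4, -0.5, 0.2]
finger_gap: 1.0
grasp_force: 0.0
```

```bash
cat >> h.py <<'E'
def top(w,p,z,tol=14):
    im=cv2.medianBlur(w["bgr"],3);mk=np.zeros((482,642),np.uint8)
    cv2.floodFill(im,mk,p,0,(tol,)*3,(tol,)*3,4|(255<<8)|cv2.FLOODFILL_MASK_ONLY|cv2.FLOODFILL_FIXED_RANGE)
    k=max(cv2.findContours(mk[1:-1,1:-1],0,2)[0],key=cv2.contourArea)
    P=plane(w,k[:,0],z)[:,:2].astype(np.float32);return k,P,cv2.minAreaRect(P*1000)
E
python3 - <<'E'
from h import *
w=cam("wrist");cv2.imwrite("pics/w2.png",w["bgr"]);s=env.get_state()
print(s["tool_pos"],np.degrees(np.arctan2(-s["eef_rot"][1][1],-s["eef_rot"][0][1]))) 
p=proj(w,[.416,-.161,.057])[0].astype(int).tolist();print(p)
k,P,r=top(w,p,.057,20);print(cv2.boundingRect(k),r)
T=np.array(s["eef_rot"]).T;print("tool delta cm",T@(np.array([r[0][0]/1000,r[0][1]/1000,.031])-s["tool_pos"])*100)
E
```

```text
[ 0.41629927 -0.16060899  0.14146306] 166.11434743680078
[315, 241]
(276, 175, 79, 124) ((416.2875671386719, -159.97096252441406), (83.88333892822266, 48.67562484741211), 76.87667846679688)
tool delta cm [ 0.06178209 -0.01876711 11.04630164]
```

View pics/w2.png

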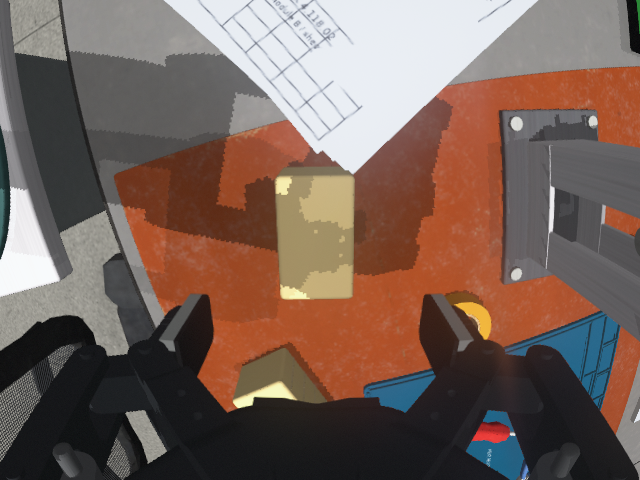

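>>> drive_tool([
  {"slide": [0.06, 0, 2.5], "rot": [0, 0, -0.7], "jaw": 0},
  {"slide": [0, 0, 3], "rot": [0, 0, 0], "jaw": 0},
  {"slide": [0, 0, 2.5], "rot": [0, 0, 0], "jaw": 0},
  {"slide": [0, 0, 2], "rot": [0, 0, 0], "jaw": 0},
  {"slide": [0, 0, 1], "rot": [0, 0, 0], "jaw": 0},
  {"slide": [0, 0, 0], "rot": [0, 0, 0], "jaw": 0},
  {"slide": [0, 0, 0], "rot": [0, 0, 0], "jaw": 0.6},
  {"slide": [0, 0, 0], "rot": [0, 0, 0], "jaw": 0.6},
])

```text
t: 3.23
tool_pos: [0.4169, -0.1607, 0.0328]
eef_rot: [[0.232, 0.973, 0.002], [0.973, -0.232, -0.001], [-0.0, 0.002, -1.0]]
force: [-0.3, -0.2, 1.2]
finger_gap: 0.749
grasp_force: 0.0
```

>>> drive_tool([
  {"slide": [0, 0, 0], "rot": [0, 0, 0], "jaw": 0.6},
  {"slide": [0, 0, 0], "rot": [0, 0, 0], "jaw": 0.6},
  {"slide": [0, 0, 0], "rot": [0, 0, 0], "jaw": 0.6},
  {"slide": [0, 0, 0], "rot": [0, 0, 0], "jaw": 0.6},
  {"slide": [0, 0, 0], "rot": [0, 0, 0], "jaw": 0.6},
  {"slide": [0, 0, 0], "rot": [0, 0, 0], "jaw": 0.6},
])

```text
t: 3.73
tool_pos: [0.4171, -0.1608, 0.033]
eef_rot: [[0.233, 0.972, 0.002], [0.972, -0.233, -0.001], [-0.0, 0.003, -1.0]]
force: [0.8, 0.9, 5.1]
finger_gap: 0.575
grasp_force: 63.3
```

>>> drive_tool([
  {"slide": [0, 0, -2], "rot": [0, 0, 0], "jaw": 0.6},
  {"slide": [0, 0, -4], "rot": [0, 0, 0], "jaw": 0.6},
  {"slide": [0, 0, -4], "rot": [0, 0, 0], "jaw": 0.6},
  {"slide": [0, 0, -4], "rot": [0, 0, 0], "jaw": 0.6},
  {"slide": [0, 0, -4], "rot": [0, 0, 0], "jaw": 0.6},
  {"slide": [0, 0, -4], "rot": [0, 0, 0], "jaw": 0.6},
  {"slide": [0, 0, -1.7], "rot": [0, 0, -3.5], "jaw": 0.6},
  {"slide": [0, 0, 0], "rot": [0, 0, -3.8], "jaw": 0.6},
])

```text
t: 4.4
tool_pos: [0.417, -0.1608, 0.2742]
eef_rot: [[0.105, 0.994, 0.007], [0.994, -0.105, -0.003], [-0.002, 0.007, -1.0]]
force: [0.7, -0.5, -3.1]
finger_gap: 0.571
grasp_force: 63.5
```

>>> drive_tool([
  {"slide": [-0.3, 1.9, 0], "rot": [0, 0, 0], "jaw": 0.6},
  {"slide": [0, 3.5, 0], "rot": [0, 0, 0], "jaw": 0.6},
  {"slide": [0, 3.5, 0], "rot": [0, 0, 0], "jaw": 0.6},
  {"slide": [0, 3.5, 0], "rot": [0, 0, 0], "jaw": 0.6},
  {"slide": [0, 3.5, 0], "rot": [0, 0, 0], "jaw": 0.6},
  {"slide": [0, 3.0, 0], "rot": [0, 0, 0], "jaw": 0.6},
  {"slide": [0, 1.9, 0], "rot": [0, 0, 0], "jaw": 0.6},
  {"slide": [0, 0, 0], "rot": [0, 0, 0], "jaw": 0.6},
])

```text
t: 5.07
tool_pos: [0.6251, -0.186, 0.2674]
eef_rot: [[0.107, 0.994, -0.001], [0.994, -0.107, 0.0], [0.0, -0.001, -1.0]]
force: [-1.2, 0.8, -1.7]
finger_gap: 0.574
grasp_force: 63.5
```

>>> drive_tool([
  {"slide": [0, 0, 0], "rot": [0, 0, 0], "jaw": 0.6},
  {"slide": [0, 0, 0], "rot": [0, 0, 0], "jaw": 0.6},
])

```text
t: 5.23
tool_pos: [0.6222, -0.1858, 0.2686]
eef_rot: [[0.108, 0.994, -0.0], [0.994, -0.108, -0.0], [-0.0, -0.0, -1.0]]
force: [0.2, -0.6, -2.5]
finger_gap: 0.573
grasp_force: 63.5
```

```bash
python3 - <<'E'
from h import *
w=cam("wrist");cv2.imwrite("pics/w3.png",w["bgr"]);np.save("w3.npy",w,allow_pickle=True);s=env.get_state()
print(s["tool_pos"],np.degrees(np.arctan2(s["eef_rot"][1][1],s["eef_rot"][0][1])),s["grasp_force"],s["force"])
a=np.radians(-6.2);R=np.array([[np.cos(a),-np.sin(a)],[np.sin(a),np.cos(a)]])
for c in((31.5,49),(-31.5,49),(26.5,44),(-26.5,44)): print(c,proj(w,[*(R@np.array(c)/1000+[.6234,-.1859]),.193])[0].round(1))
E
```

```text
[ 0.62201794 -0.18584455  0.26890544] -6.198857474422921 63.5358202457428 [-1.11613089 -0.00774254 -2.2208887 ]
(31.5, 49) [370.8 166.2]
(-31.5, 49) [264.5 166.1]
(26.5, 44) [362.3 174.4]
(-26.5, 44) [273.  174.3]
```

View pics/w3.png

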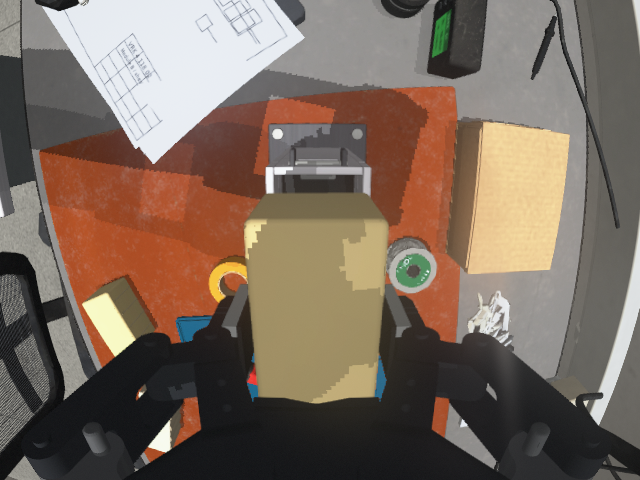

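```bash
python3 - <<'E'
from h import *
w=np.load("w3.npy",allow_pickle=True).item();b=w["bgr"]
h=cv2.cvtColor(b,cv2.COLOR_BGR2HSV).astype(int);g=cv2.cvtColor(b,cv2.COLOR_BGR2GRAY).astype(int)
print("rim cols row180",g[180,258:282],g[180,356:378])
print("col 300 rows",g[158:230,300],"sat",h[180:225,300,1])
print("row203 S",h[203,245:280,1],h[203,360:395,1])
print("row230 H",h[230,238:256].tolist(),h[230,378:396].tolist())
E
```

```text
rim cols row180 [ 67  66  69  66  67  66  69 147 233 248 248 248 248 248 236 175  89  91
  90  91  96  90  89  73] [ 87  97  90  88  90  89 110 151 185 191 192 190 187 181 140  91  79  77
  77  77  77  77]
col 300 rows [101 144 131 153 179 157 114 105 116 146 151 148 147 146 145 136 107  73
  72  69  62  52  48  47  47  47  48  48  46  47  48  49  48  47  61  87
 102 104 103 104 103 103 104 104 104 104 105 105 105 106 105 106 106 106
 107 106 106 106 106 105 113 124 133 134 139 143 145 145 145 145 144 145] sat [35 36 40 36 39 35 45 44 39 43 40 40 61 80 86 84 87 86 89 89 88 89 89 90
 87 87 87 89 89 86 89 89 90 91 91 91 89 93 91 91 91 93 92 94 94]
row203 S [179 175 164 150 149 151 178 166 163 174 175 171 153 108  94  93  94  94
  92  92  95  92  95  92  92  92  92  94  92  92  92  90  92  89  90] [ 92  92  90  93  91  93  91  91  91  91  93  95  92  91 122 147 158 162
 163 165 165 170 167 173 162 161 169 171 171 170 171 173 174 174 174]
row230 H [[9, 175, 157], [9, 171, 157], [8, 160, 159], [9, 171, 158], [9, 179, 155], [12, 153, 145], [19, 103, 196], [22, 94, 225], [24, 88, 236], [24, 84, 242], [24, 83, 244], [25, 80, 246], [26, 76, 246], [26, 75, 246], [26, 75, 246], [26, 75, 246], [26, 76, 246], [26, 75, 246]] [[21, 94, 196], [21, 94, 197], [21, 95, 196], [21, 94, 197], [21, 96, 194], [22, 95, 191], [21, 96, 189], [21, 96, 186], [21, 95, 177], [21, 95, 164], [14, 125, 167], [9, 158, 178], [9, 159, 178], [9, 173, 177], [9, 180, 176], [9, 183, 177], [9, 178, 178], [9, 178, 178]]
```

```bash
python3 - <<'E'
from h import *
w=np.load("w3.npy",allow_pickle=True).item();a=np.radians(-6.2)
R=np.array([[np.cos(a),-np.sin(a)],[np.sin(a),np.cos(a)]])
f=lambda px,z:((plane(w,[px],z)[0,:2]-[.6234,-.1859])@R*1000).round(2)
print("bot y",f((300,192.3),.241),"top y",f((300,219),.293),"top L/R",f((243.7,230),.293),f((388,230),.293))
print("rim",f((265,180),.193),f((370.3,180),.193),f((318,166.5),.193))
print("tcp",(np.array([.6220,-.1858])-[.6234,-.1859])@R*1000)
E
```

```text
bot y [-8.48 41.88] top y [-6.34 42.55] top L/R [-25.39  38.77] [23.18 38.81]
rim [-31.39  40.6 ] [31.43 40.69] [ 0.18 48.51]
tcp [-1.40261129 -0.051784  ]
```

>>> drive_tool([
  {"slide": [0, 0.12, 1], "rot": [0, 0, 0], "jaw": 0.6},
  {"slide": [0, 0, 1.5], "rot": [0, 0, 0], "jaw": 0.6},
  {"slide": [0, 0, 1.2], "rot": [0, 0, 0], "jaw": 0.6},
  {"slide": [0, 0, 0.6], "rot": [0, 0, 0], "jaw": 0.6},
  {"slide": [0, 0, 0.4], "rot": [0, 0, 0], "jaw": 0.6},
  {"slide": [0, 0, 0.4], "rot": [0, 0, 0], "jaw": 0.6},
  {"slide": [0, 0, 0], "rot": [0, 0, 0], "jaw": 0.6},
  {"slide": [0, 0, 0], "rot": [0, 0, 0], "jaw": 0.6},
])

```text
t: 5.95
tool_pos: [0.6239, -0.186, 0.2175]
eef_rot: [[0.108, 0.994, 0.0], [0.994, -0.108, -0.0], [-0.0, 0.0, -1.0]]
force: [0.0, -0.4, -3.0]
finger_gap: 0.57
grasp_force: 63.6
```

>>> drive_tool([
  {"slide": [0, 0, 0.4], "rot": [0, 0, 0], "jaw": 0.6},
  {"slide": [0, 0, 0.4], "rot": [0, 0, 0], "jaw": 0.6},
  {"slide": [0, 0, 0], "rot": [0, 0, 0], "jaw": 0.6},
])

```text
t: 6.2
tool_pos: [0.6236, -0.186, 0.2084]
eef_rot: [[0.108, 0.994, -0.001], [0.994, -0.108, 0.0], [0.0, -0.001, -1.0]]
force: [0.1, -0.1, -3.3]
finger_gap: 0.579
grasp_force: 63.6
```

>>> drive_tool([
  {"slide": [0, 0, 0.4], "rot": [0, 0, 0], "jaw": 0.6},
  {"slide": [0, 0, 0.4], "rot": [0, 0, 0], "jaw": 0.6},
  {"slide": [0, 0, 0.4], "rot": [0, 0, 0], "jaw": 0.6},
  {"slide": [0, 0, 0.2], "rot": [0, 0, 0], "jaw": 0.6},
  {"slide": [0, 0, 0], "rot": [0, 0, 0], "jaw": 0.6},
  {"slide": [0, 0, 0], "rot": [0, 0, 0], "jaw": 0.6},
])

```text
t: 6.7
tool_pos: [0.6238, -0.186, 0.1952]
eef_rot: [[0.108, 0.994, -0.0], [0.994, -0.108, 0.0], [0.0, -0.0, -1.0]]
force: [0.3, -0.5, -1.6]
finger_gap: 0.571
grasp_force: 63.6
```

>>> drive_tool([
  {"slide": [0, 0, 0], "rot": [0, 0, 0], "jaw": 0.2},
  {"slide": [0, 0, 0], "rot": [0, 0, 0], "jaw": 0.2},
  {"slide": [0, 0, 0], "rot": [0, 0, 0], "jaw": 0.2},
  {"slide": [0, 0, 0], "rot": [0, 0, 0], "jaw": 0.2},
  {"slide": [0, 0, -2], "rot": [0, 0, 0], "jaw": 0.2},
  {"slide": [0, 0, -3], "rot": [0, 0, 0], "jaw": 0.2},
  {"slide": [0, 0, -2], "rot": [0, 0, 7], "jaw": 0.2},
  {"slide": [0, 0, 0], "rot": [0, 0, 7], "jaw": 1},
])

```text
t: 7.37
tool_pos: [0.6247, -0.1863, 0.2708]
eef_rot: [[0.35, 0.937, 0.006], [0.937, -0.35, -0.002], [0.0, 0.006, -1.0]]
force: [0.1, -0.4, 0.9]
finger_gap: 0.678
grasp_force: 0.0
```

>>> drive_tool([
  {"slide": [0, 0, 0], "rot": [0, 0, 7], "jaw": 1},
  {"slide": [0, 0, 0], "rot": [0, 0, 7], "jaw": 1},
  {"slide": [0, 0, 0], "rot": [0, 0, 7], "jaw": 1},
  {"slide": [0, 0, 0], "rot": [0, 0, 7], "jaw": 1},
  {"slide": [0, 0, 0], "rot": [0, 0, 7], "jaw": 1},
  {"slide": [0, 0, 0], "rot": [0, 0, 7], "jaw": 1},
  {"slide": [0, 0, 0], "rot": [0, 0, 7], "jaw": 1},
  {"slide": [0, 0, 0], "rot": [0, 0, 7], "jaw": 1},
])

```text
t: 8.03
tool_pos: [0.6238, -0.186, 0.2655]
eef_rot: [[0.973, 0.233, 0.0], [0.233, -0.973, -0.0], [0.0, 0.0, -1.0]]
force: [-0.6, 0.2, -0.3]
finger_gap: -0.0
grasp_force: 0.0
```

>>> drive_tool([
  {"slide": [0, 0, 0], "rot": [0, 0, 7], "jaw": 1},
  {"slide": [0, 0, 0], "rot": [0, 0, 7], "jaw": 1},
  {"slide": [0, 0, 0], "rot": [0, 0, 6], "jaw": 1},
  {"slide": [0, 0, 0], "rot": [0, 0, 0], "jaw": 1},
  {"slide": [0, 0, 0], "rot": [0, 0, 0], "jaw": 1},
])

```text
t: 8.45
tool_pos: [0.6238, -0.186, 0.2654]
eef_rot: [[0.995, -0.105, 0.0], [-0.105, -0.995, -0.0], [0.0, 0.0, -1.0]]
force: [0.4, 1.0, 0.0]
finger_gap: -0.004
grasp_force: 0.0
```

```bash
python3 - <<'E'
from h import *
w=cam("wrist");s=cam("scene")
x,y=proj(s,[.6234,-.1859,.193])[0].astype(int);print(x,y)
a=cv2.resize(s["bgr"][y-70:y+80,x-60:x+60],None,fx=4,fy=4,interpolation=cv2.INTER_CUBIC)
cv2.imwrite("pics/p4.png",np.hstack([cv2.resize(w["bgr"][100:480,160:480],(320,380)),cv2.resize(a,(304,380))]))
E
```

```text
341 187
```

View pics/p4.png

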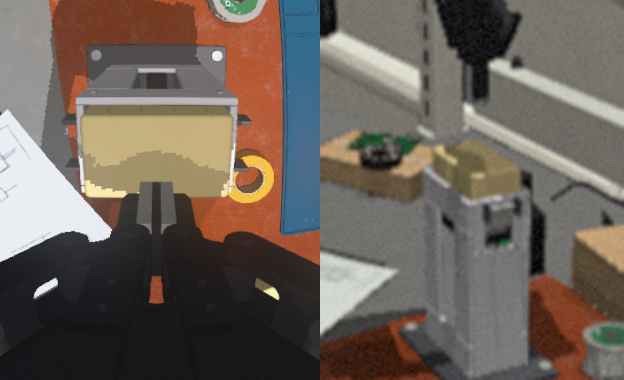

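>>> drive_tool([
  {"slide": [0, 0, 2], "rot": [0, 0, 0], "jaw": 1},
  {"slide": [0, 0, 2], "rot": [0, 0, 0], "jaw": 1},
  {"slide": [0, 0, 0.7], "rot": [0, 0, 0], "jaw": 1},
  {"slide": [0, 0, 0.6], "rot": [0, 0, 0], "jaw": 1},
  {"slide": [0, 0, 0.6], "rot": [0, 0, 0], "jaw": 1},
  {"slide": [0, 0, 0.6], "rot": [0, 0, 0], "jaw": 1},
  {"slide": [0, 0, 0.6], "rot": [0, 0, 0], "jaw": 1},
])

```text
t: 9.13
tool_pos: [0.6242, -0.1863, 0.1966]
eef_rot: [[0.994, -0.107, 0.002], [-0.107, -0.994, -0.001], [0.002, 0.001, -1.0]]
force: [-5.3, -0.2, 14.6]
finger_gap: -0.0
grasp_force: 7.1
```

>>> drive_tool([
  {"slide": [0, 0, 0.6], "rot": [0, 0, 0], "jaw": 1},
  {"slide": [0, 0, 0.6], "rot": [0, 0, 0], "jaw": 1},
])

```text
t: 9.3
tool_pos: [0.6242, -0.1863, 0.185]
eef_rot: [[0.994, -0.107, 0.002], [-0.107, -0.994, -0.001], [0.002, 0.001, -1.0]]
force: [-7.1, 0.7, 15.0]
finger_gap: -0.002
grasp_force: 7.6
```

>>> drive_tool([
  {"slide": [0, 0, 0.6], "rot": [0, 0, 0], "jaw": 1},
  {"slide": [0, 0, 0.6], "rot": [0, 0, 0], "jaw": 1},
  {"slide": [0, 0, 0.5], "rot": [0, 0, 0], "jaw": 1},
])

```text
t: 9.55
tool_pos: [0.6242, -0.1864, 0.168]
eef_rot: [[0.994, -0.107, 0.002], [-0.107, -0.994, -0.001], [0.002, 0.001, -1.0]]
force: [-7.3, -0.0, 15.9]
finger_gap: -0.001
grasp_force: 8.2
```

>>> drive_tool([
  {"slide": [0, 0, 0.5], "rot": [0, 0, 0], "jaw": 1},
  {"slide": [0, 0, 0.5], "rot": [0, 0, 0], "jaw": 1},
  {"slide": [0, 0, 0.5], "rot": [0, 0, 0], "jaw": 1},
  {"slide": [0, 0, 0.4], "rot": [0, 0, 0], "jaw": 1},
  {"slide": [0, 0, 0], "rot": [0, 0, 0], "jaw": 1},
  {"slide": [0, 0, 0], "rot": [0, 0, 0], "jaw": 1},
])

```text
t: 10.05
tool_pos: [0.6242, -0.1864, 0.148]
eef_rot: [[0.994, -0.107, 0.002], [-0.107, -0.994, -0.001], [0.002, 0.001, -1.0]]
force: [-2.3, -0.9, 5.8]
finger_gap: 0.001
grasp_force: 2.9
```

>>> drive_tool([
  {"slide": [0, 0, 0.4], "rot": [0, 0, 0], "jaw": 1},
  {"slide": [0, 0, 0], "rot": [0, 0, 0], "jaw": 1},
  {"slide": [0, 0, 0], "rot": [0, 0, 0], "jaw": 1},
])

```text
t: 10.3
tool_pos: [0.6242, -0.1863, 0.1441]
eef_rot: [[0.994, -0.107, 0.002], [-0.107, -0.994, -0.001], [0.002, 0.001, -1.0]]
force: [-2.6, -1.1, 5.6]
finger_gap: -0.003
grasp_force: 3.0
```

>>> drive_tool([
  {"slide": [0, 0, -1], "rot": [0, 0, 0], "jaw": 1},
  {"slide": [0, 0, -1.5], "rot": [0, 0, 0], "jaw": 1},
  {"slide": [0, 0, -2.5], "rot": [0, 0, 0], "jaw": 1},
  {"slide": [0, 0, -3.5], "rot": [0, 0, 0], "jaw": 1},
  {"slide": [0, 0, -3.5], "rot": [0, 0, 0], "jaw": 1},
  {"slide": [0, 0, -1], "rot": [0, 0, 0], "jaw": 1},
])

```text
t: 10.8
tool_pos: [0.6245, -0.1862, 0.2801]
eef_rot: [[0.994, -0.107, 0.007], [-0.107, -0.994, -0.002], [0.007, 0.001, -1.0]]
force: [0.7, -0.2, 1.8]
finger_gap: -0.0
grasp_force: 0.0
```

```bash
python3 - <<'E'
from h import *
w=cam("wrist");s=cam("scene")
x,y=proj(s,[.6234,-.1859,.193])[0].astype(int)
a=cv2.resize(s["bgr"][y-40:y+80,x-48:x+48],None,fx=4,fy=4,interpolation=cv2.INTER_CUBIC)
cv2.imwrite("pics/p5.png",np.hstack([cv2.resize(w["bgr"][150:350,220:420],(480,480)),cv2.resize(a,(320,480))]))
E
```

```text
(no output)
```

View pics/p5.png

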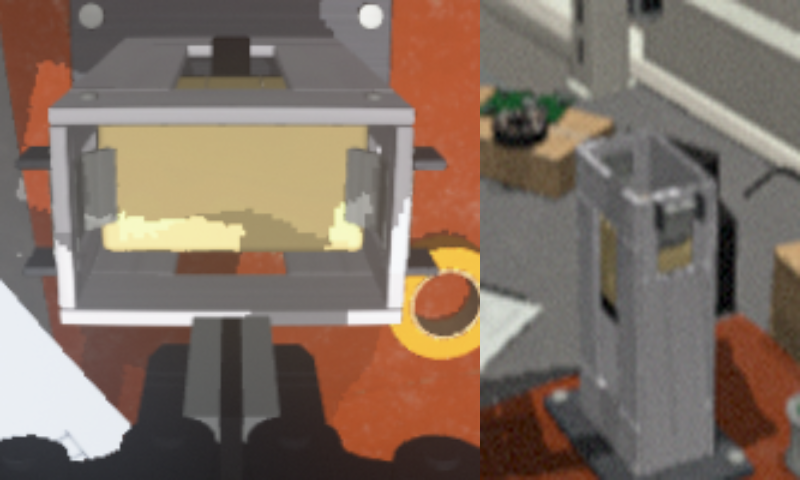

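>>> drive_tool([
  {"slide": [0, 0, 0], "rot": [0, 0, -7], "jaw": 1},
  {"slide": [0, 0, 0], "rot": [0, 0, -7], "jaw": 1},
  {"slide": [0, 0, 0], "rot": [0, 0, -7], "jaw": 1},
  {"slide": [0, 0, 0], "rot": [0, 0, -7], "jaw": 1},
  {"slide": [0, 0, 0], "rot": [0, 0, -7], "jaw": 1},
  {"slide": [0, 0, 0], "rot": [0, 0, -7], "jaw": 1},
  {"slide": [0, 0, 0], "rot": [0, 0, -7], "jaw": 1},
  {"slide": [0, 0, 0], "rot": [0, 0, -7], "jaw": 1},
])

```text
t: 11.57
tool_pos: [0.6235, -0.1859, 0.2717]
eef_rot: [[0.64, 0.768, -0.001], [0.768, -0.64, 0.0], [-0.0, -0.001, -1.0]]
force: [-0.5, -0.4, -0.2]
finger_gap: -0.001
grasp_force: 0.0
```

>>> drive_tool([
  {"slide": [0, 0, 0], "rot": [0, 0, -7], "jaw": 1},
  {"slide": [0, 0, 0], "rot": [0, 0, -7], "jaw": 1},
  {"slide": [0, 0, 0], "rot": [0, 0, -7], "jaw": 1},
  {"slide": [0, 0, 0], "rot": [0, 0, -7], "jaw": 1},
  {"slide": [0, 0, 0], "rot": [0, 0, -7], "jaw": 1},
  {"slide": [0, 0, 0], "rot": [0, 0, -7], "jaw": 1},
  {"slide": [0, 0, 0], "rot": [0, 0, -7.1], "jaw": 0},
  {"slide": [0, 0, 0], "rot": [0, 0, -7.1], "jaw": 0},
])

```text
t: 12.23
tool_pos: [0.6235, -0.1859, 0.2718]
eef_rot: [[-0.282, 0.959, -0.001], [0.959, 0.282, 0.0], [0.001, -0.001, -1.0]]
force: [-0.2, 0.4, -0.5]
finger_gap: 0.27
grasp_force: 0.0
```

>>> drive_tool([
  {"slide": [-0.5, -3.32, 0], "rot": [0, 0, 0], "jaw": 0},
  {"slide": [-0.5, -3.32, 0], "rot": [0, 0, 0], "jaw": 0},
  {"slide": [-0.5, -3.32, 0], "rot": [0, 0, 0], "jaw": 0},
  {"slide": [-0.5, -3.32, 2.28], "rot": [0, 0, 0], "jaw": 0},
  {"slide": [-0.5, -3.32, 2.28], "rot": [0, 0, 0], "jaw": 0},
  {"slide": [-0.5, -3.32, 2.28], "rot": [0, 0, 0], "jaw": 0},
  {"slide": [-0.5, -3.32, 2.28], "rot": [0, 0, 0], "jaw": 0},
  {"slide": [-0.5, -3.32, 2.28], "rot": [0, 0, 0], "jaw": 0},
])

```text
t: 12.9
tool_pos: [0.3777, -0.2976, 0.1569]
eef_rot: [[-0.276, 0.961, -0.001], [0.961, 0.276, 0.001], [0.001, -0.0, -1.0]]
force: [-0.2, -0.6, 0.5]
finger_gap: 1.0
grasp_force: 0.0
```

>>> drive_tool([
  {"slide": [-0.5, -3.32, 2.28], "rot": [0, 0, 0], "jaw": 0},
  {"slide": [0, 0, 0], "rot": [0, 0, 0], "jaw": 0},
  {"slide": [0, 0, 0], "rot": [0, 0, 0], "jaw": 0},
  {"slide": [0, 0, 0], "rot": [0, 0, 0], "jaw": 0},
])

```text
t: 13.23
tool_pos: [0.3492, -0.3116, 0.1359]
eef_rot: [[-0.275, 0.961, 0.0], [0.961, 0.275, 0.0], [-0.0, 0.0, -1.0]]
force: [-0.1, 0.4, 0.6]
finger_gap: 1.001
grasp_force: 0.0
```

```bash
python3 - <<'E'
from h import *
w=cam("wrist");cv2.imwrite("pics/w6.png",w["bgr"]);s=env.get_state()
print(s["tool_pos"],np.degrees(np.arctan2(s["eef_rot"][1][1],s["eef_rot"][0][1])),s["joint_pos"])
p=proj(w,[.350,-.3125,.057])[0].astype(int).tolist();print(p)
for t in(14,20,30):
    k,P,r=top(w,p,.057,t);print(cv2.boundingRect(k),r)
    T=np.array(s["eef_rot"]).T;print("tool delta cm",T@(np.array([r[0][0]/1000,r[0][1]/1000,.031])-s["tool_pos"])*100)
E
```

```text
[ 0.34970396 -0.31157469  0.1362613 ] 16.030195775030446 [-7.82411420e-01 -3.09593320e-01  1.99117975e+00  2.24926871e-04
  1.45920068e+00 -1.06221590e+00]
[316, 244]
(277, 178, 78, 108) ((348.0460205078125, -305.78912353515625), (48.16149139404297, 70.44647979736328), 15.507859230041504)
tool delta cm [ 6.08103594e-01 -5.76593021e-03  1.05257684e+01]
(277, 178, 80, 113) ((348.4842529296875, -307.5941162109375), (48.326576232910156, 74.18278503417969), 15.378524780273438)
tool delta cm [ 0.42252131 -0.01349047 10.52587427]
(276, 178, 81, 127) ((349.8410339355469, -312.46710205078125), (49.20255661010742, 84.3823471069336), 16.08484649658203)
tool delta cm [-0.08329589 -0.01765258 10.52617265]
```

>>> drive_tool([
  {"slide": [-0.08, 0, 2.5], "rot": [0, 0, 0], "jaw": 0},
  {"slide": [0, 0, 3], "rot": [0, 0, 0], "jaw": 0},
  {"slide": [0, 0, 2.3], "rot": [0, 0, 0], "jaw": 0},
  {"slide": [0, 0, 1.6], "rot": [0, 0, 0], "jaw": 0},
  {"slide": [0, 0, 1], "rot": [0, 0, 0], "jaw": 0},
  {"slide": [0, 0, 0], "rot": [0, 0, 0], "jaw": 0},
  {"slide": [0, 0, 0], "rot": [0, 0, 0], "jaw": 0.6},
  {"slide": [0, 0, 0], "rot": [0, 0, 0], "jaw": 0.6},
])

```text
t: 13.95
tool_pos: [0.35, -0.3128, 0.0329]
eef_rot: [[-0.276, 0.961, 0.001], [0.961, 0.276, -0.001], [-0.001, 0.001, -1.0]]
force: [0.2, -0.6, 1.4]
finger_gap: 0.749
grasp_force: 0.0
```

>>> drive_tool([
  {"slide": [0, 0, 0], "rot": [0, 0, 0], "jaw": 0.6},
  {"slide": [0, 0, 0], "rot": [0, 0, 0], "jaw": 0.6},
  {"slide": [0, 0, 0], "rot": [0, 0, 0], "jaw": 0.6},
  {"slide": [0, 0, 0], "rot": [0, 0, 0], "jaw": 0.6},
  {"slide": [0, 0, 0], "rot": [0, 0, 0], "jaw": 0.6},
  {"slide": [0, 0, 0], "rot": [0, 0, 0], "jaw": 0.6},
])

```text
t: 14.45
tool_pos: [0.3499, -0.313, 0.0331]
eef_rot: [[-0.276, 0.961, 0.002], [0.961, 0.276, -0.002], [-0.002, 0.001, -1.0]]
force: [1.0, 1.1, 6.4]
finger_gap: 0.573
grasp_force: 63.3
```

>>> drive_tool([
  {"slide": [0, 0, -2], "rot": [0, 0, 0], "jaw": 0.6},
  {"slide": [0, 0, -4], "rot": [0, 0, 0], "jaw": 0.6},
  {"slide": [0, 0, -4], "rot": [0, 0, 5.5], "jaw": 0.6},
  {"slide": [0, 0, -4], "rot": [0, 0, 5.5], "jaw": 0.6},
  {"slide": [0, 0, -4], "rot": [0, 0, 5.5], "jaw": 0.6},
  {"slide": [0, 0, -4], "rot": [0, 0, 5.7], "jaw": 0.6},
  {"slide": [0, 0, -1.6], "rot": [0, 0, 0], "jaw": 0.6},
])

```text
t: 15.03
tool_pos: [0.3496, -0.3128, 0.2741]
eef_rot: [[0.115, 0.993, 0.005], [0.993, -0.115, -0.005], [-0.004, 0.005, -1.0]]
force: [1.4, -0.6, -2.2]
finger_gap: 0.574
grasp_force: 63.5
```

>>> drive_tool([
  {"slide": [1.15, 1.9, 0], "rot": [0, 0, 0], "jaw": 0.6},
  {"slide": [2.0, 3.33, 0], "rot": [0, 0, 0], "jaw": 0.6},
  {"slide": [2.0, 3.33, 0], "rot": [0, 0, 0], "jaw": 0.6},
  {"slide": [2.0, 3.33, 0], "rot": [0, 0, 0], "jaw": 0.6},
  {"slide": [2.0, 3.33, 0], "rot": [0, 0, 0], "jaw": 0.6},
  {"slide": [2.0, 3.33, 0], "rot": [0, 0, 0], "jaw": 0.6},
  {"slide": [2.0, 3.33, 0], "rot": [0, 0, 0], "jaw": 0.6},
  {"slide": [2.0, 3.3, 0], "rot": [0, 0, 0], "jaw": 0.6},
])

```text
t: 15.7
tool_pos: [0.6175, -0.1877, 0.268]
eef_rot: [[0.108, 0.994, 0.001], [0.994, -0.108, -0.0], [-0.0, 0.001, -1.0]]
force: [-0.1, -0.7, -1.9]
finger_gap: 0.571
grasp_force: 63.3
```

>>> drive_tool([
  {"slide": [0.4, 0.65, 0], "rot": [0, 0, 0], "jaw": 0.6},
  {"slide": [0, 0, 0], "rot": [0, 0, 0], "jaw": 0.6},
  {"slide": [0, 0, 0], "rot": [0, 0, 0], "jaw": 0.6},
  {"slide": [0, 0, 0], "rot": [0, 0, 0], "jaw": 0.6},
])

```text
t: 16.03
tool_pos: [0.6221, -0.1862, 0.268]
eef_rot: [[0.108, 0.994, 0.0], [0.994, -0.108, -0.0], [-0.0, 0.0, -1.0]]
force: [-0.5, -0.1, -2.4]
finger_gap: 0.571
grasp_force: 63.6
```

```bash
python3 - <<'E'
from h import *
w=cam("wrist");np.save("w7.npy",w,allow_pickle=True);s=env.get_state()
print(s["tool_pos"],np.degrees(np.arctan2(s["eef_rot"][1][1],s["eef_rot"][0][1])),s["grasp_force"])
b=w["bgr"];h=cv2.cvtColor(b,cv2.COLOR_BGR2HSV).astype(int)
print("S col300 rows185-200",h[185:200,300,1],"S row203",h[203,250:268,1],h[203,366:384,1])
T=np.array(s["eef_rot"]).T;print("to A's insertion, tool cm",T@(np.array([.6238,-.1860,.269])-s["tool_pos"])*100)
E
```

```text
[ 0.62194092 -0.18634806  0.26806438] -6.250988996521674 63.601287603378296
S col300 rows185-200 [90 91 90 91 91 91 91 90 89 87 87 89 88 87 89] S row203 [148 181 167 165 172 176 171 155 110  92  94  91  93  89  91  90  92  91] [ 94  92  92  90  91  94  92  92 122 150 159 163 164 165 165 166 166 167]
to A's insertion, tool cm [ 0.05481486  0.18105783 -0.09348965]
```

```bash
python3 - <<'E'
from h import *
for n in("w3.npy","w7.npy"):
    w=np.load(n,allow_pickle=True).item();g=cv2.cvtColor(w["bgr"],cv2.COLOR_BGR2GRAY).astype(int)
    print(n,g[160:226,300].tolist(),g[160:226,330].tolist())
E
```

```text
w3.npy [131, 153, 179, 157, 114, 105, 116, 146, 151, 148, 147, 146, 145, 136, 107, 73, 72, 69, 62, 52, 48, 47, 47, 47, 48, 48, 46, 47, 48, 49, 48, 47, 61, 87, 102, 104, 103, 104, 103, 103, 104, 104, 104, 104, 105, 105, 105, 106, 105, 106, 106, 106, 107, 106, 106, 106, 106, 105, 113, 124, 133, 134, 139, 143, 145, 145] [127, 128, 138, 150, 136, 104, 125, 176, 192, 188, 186, 185, 184, 171, 131, 88, 96, 107, 104, 71, 53, 51, 51, 50, 51, 52, 50, 51, 52, 50, 53, 51, 73, 93, 102, 103, 103, 103, 102, 103, 102, 104, 103, 103, 103, 104, 104, 104, 104, 105, 105, 105, 105, 105, 106, 106, 107, 107, 112, 124, 131, 135, 139, 143, 145, 146]
w7.npy [143, 166, 197, 167, 112, 114, 131, 149, 151, 150, 148, 146, 144, 128, 121, 127, 126, 127, 135, 145, 147, 146, 147, 145, 146, 146, 146, 146, 146, 145, 145, 146, 129, 110, 105, 105, 105, 104, 105, 106, 106, 106, 107, 106, 106, 106, 107, 107, 107, 107, 107, 107, 108, 107, 108, 107, 107, 108, 115, 126, 132, 136, 140, 144, 147, 146] [124, 131, 150, 135, 111, 118, 151, 187, 190, 188, 186, 184, 181, 149, 109, 95, 99, 108, 111, 138, 173, 177, 177, 176, 177, 177, 177, 177, 177, 177, 178, 175, 148, 114, 105, 104, 104, 105, 105, 104, 105, 105, 105, 105, 105, 106, 106, 106, 106, 107, 107, 107, 107, 107, 106, 108, 107, 108, 115, 125, 134, 137, 140, 144, 146, 145]
```

>>> drive_tool([
  {"slide": [0.05, 0.18, 1], "rot": [0, 0, 0], "jaw": 0.6},
  {"slide": [0, 0, 1.5], "rot": [0, 0, 0], "jaw": 0.6},
  {"slide": [0, 0, 1.2], "rot": [0, 0, 0], "jaw": 0.6},
  {"slide": [0, 0, 0.5], "rot": [0, 0, 0], "jaw": 0.6},
  {"slide": [0, 0, 0.4], "rot": [0, 0, 0], "jaw": 0.6},
  {"slide": [0, 0, 0.4], "rot": [0, 0, 0], "jaw": 0.6},
  {"slide": [0, 0, 0], "rot": [0, 0, 0], "jaw": 0.6},
  {"slide": [0, 0, 0], "rot": [0, 0, 0], "jaw": 0.6},
])

```text
t: 16.75
tool_pos: [0.6247, -0.1854, 0.2177]
eef_rot: [[0.108, 0.994, 0.0], [0.994, -0.108, -0.0], [-0.0, 0.0, -1.0]]
force: [-0.3, -0.1, -2.1]
finger_gap: 0.569
grasp_force: 63.6
```

>>> drive_tool([
  {"slide": [-0.05, -0.07, 0.2], "rot": [0, 0, 0], "jaw": 0.6},
  {"slide": [0, 0, 0.4], "rot": [0, 0, 0], "jaw": 0.6},
  {"slide": [0, 0, 0], "rot": [0, 0, 0], "jaw": 0.6},
])

```text
t: 17.0
tool_pos: [0.6237, -0.1858, 0.2109]
eef_rot: [[0.108, 0.994, -0.0], [0.994, -0.108, 0.0], [0.0, -0.0, -1.0]]
force: [-0.4, 0.3, -2.9]
finger_gap: 0.572
grasp_force: 63.6
```

>>> drive_tool([
  {"slide": [0, 0, 0.4], "rot": [0, 0, 0], "jaw": 0.6},
  {"slide": [0, 0, 0.4], "rot": [0, 0, 0], "jaw": 0.6},
  {"slide": [0, 0, 0.4], "rot": [0, 0, 0], "jaw": 0.6},
  {"slide": [0, 0, 0.4], "rot": [0, 0, 0], "jaw": 0.6},
  {"slide": [0, 0, 0], "rot": [0, 0, 0], "jaw": 0.6},
  {"slide": [0, 0, 0], "rot": [0, 0, 0], "jaw": 0.6},
])

```text
t: 17.5
tool_pos: [0.6238, -0.1858, 0.1951]
eef_rot: [[0.108, 0.994, -0.001], [0.994, -0.108, 0.0], [0.0, -0.001, -1.0]]
force: [0.3, -0.1, -2.1]
finger_gap: 0.57
grasp_force: 63.6
```

Release, lift, turn and shut as before.

>>> drive_tool([
  {"slide": [0, 0, 0], "rot": [0, 0, 0], "jaw": 0.2},
  {"slide": [0, 0, 0], "rot": [0, 0, 0], "jaw": 0.2},
  {"slide": [0, 0, 0], "rot": [0, 0, 0], "jaw": 0.2},
  {"slide": [0, 0, 0], "rot": [0, 0, 0], "jaw": 0.2},
  {"slide": [0, 0, -2], "rot": [0, 0, 0], "jaw": 0.2},
  {"slide": [0, 0, -3], "rot": [0, 0, 0], "jaw": 0.2},
  {"slide": [0, 0, -2], "rot": [0, 0, 7], "jaw": 0.2},
  {"slide": [0, 0, 0], "rot": [0, 0, 7], "jaw": 1},
])

```text
t: 18.17
tool_pos: [0.6248, -0.1861, 0.2711]
eef_rot: [[0.35, 0.937, 0.006], [0.937, -0.35, -0.002], [0.0, 0.006, -1.0]]
force: [0.9, 0.1, 0.5]
finger_gap: 0.67
grasp_force: 0.0
```

>>> drive_tool([
  {"slide": [0, 0, 0], "rot": [0, 0, 7], "jaw": 1},
  {"slide": [0, 0, 0], "rot": [0, 0, 7], "jaw": 1},
  {"slide": [0, 0, 0], "rot": [0, 0, 7], "jaw": 1},
  {"slide": [0, 0, 0], "rot": [0, 0, 7], "jaw": 1},
  {"slide": [0, 0, 0], "rot": [0, 0, 7], "jaw": 1},
  {"slide": [0, 0, 0], "rot": [0, 0, 7], "jaw": 1},
  {"slide": [0, 0, 0], "rot": [0, 0, 7], "jaw": 1},
  {"slide": [0, 0, 0], "rot": [0, 0, 7], "jaw": 1},
])

```text
t: 18.83
tool_pos: [0.6239, -0.1858, 0.2658]
eef_rot: [[0.973, 0.233, 0.0], [0.233, -0.973, -0.0], [0.0, 0.0, -1.0]]
force: [-0.9, -0.7, 0.4]
finger_gap: -0.002
grasp_force: 0.0
```

>>> drive_tool([
  {"slide": [0, 0, 0], "rot": [0, 0, 7], "jaw": 1},
  {"slide": [0, 0, 0], "rot": [0, 0, 7], "jaw": 1},
  {"slide": [0, 0, 0], "rot": [0, 0, 6], "jaw": 1},
  {"slide": [0, 0, 0], "rot": [0, 0, 0], "jaw": 1},
  {"slide": [0, 0, 0], "rot": [0, 0, 0], "jaw": 1},
])

```text
t: 19.25
tool_pos: [0.6239, -0.1858, 0.2657]
eef_rot: [[0.995, -0.105, 0.0], [-0.105, -0.995, -0.0], [0.0, 0.0, -1.0]]
force: [0.4, 0.4, -0.7]
finger_gap: 0.001
grasp_force: 0.0
```

>>> drive_tool([
  {"slide": [0, 0, 2], "rot": [0, 0, 0], "jaw": 1},
  {"slide": [0, 0, 2], "rot": [0, 0, 0], "jaw": 1},
  {"slide": [0, 0, 0.7], "rot": [0, 0, 0], "jaw": 1},
  {"slide": [0, 0, 0.6], "rot": [0, 0, 0], "jaw": 1},
  {"slide": [0, 0, 0.6], "rot": [0, 0, 0], "jaw": 1},
  {"slide": [0, 0, 0.6], "rot": [0, 0, 0], "jaw": 1},
  {"slide": [0, 0, 0.6], "rot": [0, 0, 0], "jaw": 1},
])

```text
t: 19.83
tool_pos: [0.6243, -0.1864, 0.1973]
eef_rot: [[0.994, -0.105, 0.003], [-0.105, -0.994, -0.002], [0.003, 0.002, -1.0]]
force: [-4.6, -2.8, 12.9]
finger_gap: -0.004
grasp_force: 6.7
```

>>> drive_tool([
  {"slide": [0, 0, 0.6], "rot": [0, 0, 0], "jaw": 1},
  {"slide": [0, 0, 0.6], "rot": [0, 0, 0], "jaw": 1},
  {"slide": [0, 0, 0.6], "rot": [0, 0, 0], "jaw": 1},
  {"slide": [0, 0, 0.6], "rot": [0, 0, 0], "jaw": 1},
])

```text
t: 20.17
tool_pos: [0.6243, -0.1865, 0.1731]
eef_rot: [[0.994, -0.106, 0.002], [-0.106, -0.994, -0.002], [0.003, 0.002, -1.0]]
force: [-5.6, -3.2, 15.8]
finger_gap: 0.004
grasp_force: 7.7
```

>>> drive_tool([
  {"slide": [0, 0, 0.5], "rot": [0, 0, 0], "jaw": 1},
  {"slide": [0, 0, 0.5], "rot": [0, 0, 0], "jaw": 1},
  {"slide": [0, 0, 0.5], "rot": [0, 0, 0], "jaw": 1},
  {"slide": [0, 0, 0.5], "rot": [0, 0, 0], "jaw": 1},
  {"slide": [0, 0, 0.3], "rot": [0, 0, 0], "jaw": 1},
  {"slide": [0, 0, 0], "rot": [0, 0, 0], "jaw": 1},
  {"slide": [0, 0, 0], "rot": [0, 0, 0], "jaw": 1},
])

```text
t: 20.75
tool_pos: [0.6243, -0.1864, 0.1492]
eef_rot: [[0.994, -0.106, 0.002], [-0.106, -0.994, -0.001], [0.002, 0.001, -1.0]]
force: [-2.6, -2.3, 7.9]
finger_gap: 0.001
grasp_force: 3.6
```

>>> drive_tool([
  {"slide": [0, 0, 0.3], "rot": [0, 0, 0], "jaw": 1},
  {"slide": [0, 0, 0], "rot": [0, 0, 0], "jaw": 1},
  {"slide": [0, 0, 0], "rot": [0, 0, 0], "jaw": 1},
])

```text
t: 21.0
tool_pos: [0.6243, -0.1864, 0.1463]
eef_rot: [[0.994, -0.106, 0.002], [-0.106, -0.994, -0.001], [0.002, 0.001, -1.0]]
force: [-1.3, -3.3, 7.8]
finger_gap: 0.002
grasp_force: 3.6
```

>>> drive_tool([
  {"slide": [0, 0, -1], "rot": [0, 0, 0], "jaw": 1},
  {"slide": [0, 0, -1.5], "rot": [0, 0, 0], "jaw": 1},
  {"slide": [0, 0, -2.5], "rot": [0, 0, 0], "jaw": 1},
  {"slide": [0, 0, -3.5], "rot": [0, 0, 0], "jaw": 1},
  {"slide": [0, 0, -3.5], "rot": [0, 0, 0], "jaw": 1},
  {"slide": [0, 0, -1], "rot": [0, 0, 0], "jaw": 1},
  {"slide": [0, 0, 0], "rot": [0, 0, 0], "jaw": 1},
  {"slide": [0, 0, 0], "rot": [0, 0, 0], "jaw": 1},
])

```text
t: 21.67
tool_pos: [0.624, -0.1857, 0.2759]
eef_rot: [[0.994, -0.107, 0.002], [-0.107, -0.994, -0.0], [0.002, 0.0, -1.0]]
force: [0.1, 0.0, -0.4]
finger_gap: -0.002
grasp_force: 0.0
```

```bash
python3 - <<'E'
from h import *
w=cam("wrist");s=cam("scene")
x,y=proj(s,[.6234,-.1859,.193])[0].astype(int)
a=s["bgr"][y-40:y+80,x-48:x+48]
cv2.imwrite("pics/p8.png",np.hstack([cv2.resize(w["bgr"][150:350,220:420],(480,480)),cv2.resize(a,(320,480),interpolation=cv2.INTER_CUBIC)]))
E
```

```text
(no output)
```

View pics/p8.png

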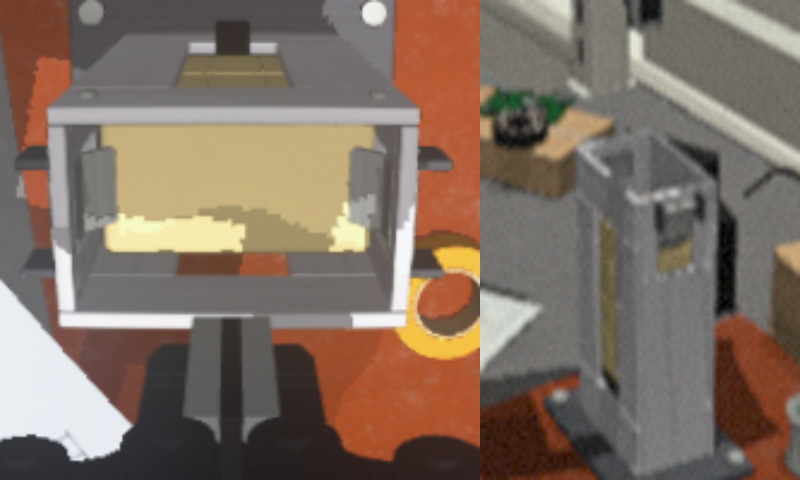

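The picture shows the second pack level under both catches (flaps at crop pixels 98,190 and 365,190). The first pack is visible below it through the side slot, and the fingers are clear.

```bash
python3 -c "
from rig import workorder;print(workorder.job_done())"
```

```text
the job is handed in; nothing more can be done
None
```

Both short packs are in the magazine, one on top of the other; the pictures show both catches shut over each pack after its push, the gripper was clear at hand-in (about 22 s), and the long pack and other things were never gripped or moved.

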